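Lock pliers on a lug bracket, set it in the corner stop, release

TASK

The locking pliers lie open with their jaws on either side of the lug bracket's upright web: squeeze the handles together until they snap past centre and lock on it, then slide the bracket along the bench with the pliers until its base sits square against both bars of the corner stop. Let go, take the pliers again by the release lever and pull it toward the moving handle so that they spring open, and leave them lying open on the bench with the bracket home in its corner. The bracket's edges are still sharp from the saw, so touch it with nothing but the pliers, and leave everything else on the bench where it is.

Things in the scene. Friction and masses are not known exactly. Their poses are not given: they have to be found in the camera images.
- pliers: locking pliers, plain steel, 198 mm long, 0.42 kg, lying flat, 18 mm thick. Origin: jaw pivot, at the underside. x points out through the jaws, y to the fixed handle, z up. The fixed handle runs straight back from the pivot at y = +4 to +18 mm and ends in a 16 mm round screw knob at x = -127 to -140, y = +17 mm; the moving handle is on the -y side, the release lever in its channel
- jaw_center (a point): point between the jaws, 43 mm ahead of the pliers' pivot, 9 mm above the bench, same axes. Jaw plates are 27 mm long (x -13 to +14 mm here), 12 mm thick. The fixed jaw's face is at about y = +4 mm; the other jaw swings, 8 mm apart when locked on the web, about 22 mm apart open
- fixed_grip (a point): where to squeeze: OUTER face of the fixed handle, half-way up (9 mm above the bench), 82 mm behind the pivot. Across the outer faces of both handles it is 66 mm there when open and 45 mm when locked; handles are 18 mm (fixed) and 16 mm (moving) tall
- moving_grip (a point): the same place on the OUTER face of the moving handle (which swings in by 0.29 rad as it is squeezed)
- lever_tail (a point): tail of the release lever, on its face that looks to the fixed handle, 9 mm above the bench, 130 mm behind the pivot when locked. The lever is a steel tongue 9 mm tall and 5 mm thick in the moving handle's channel; its tail stands 9 mm proud of the channel on the inner side. When locked, 26 mm are free between tail and fixed handle, room for one finger
- handle_tail (a point): OUTER face of the moving handle across from lever_tail, half-way up; when locked the two are 24 mm apart. Pinching tail and this face together (about 15 N, up to 9 mm of travel) forces the toggle back over centre; when let go the handles spring open, this place moving about 34 mm away from the fixed handle
- lever: the release lever itself, origin at its pivot pin, 50 mm ahead of lever_tail
- handle (a joint): turn of the moving handle about its toggle pin, rad: 0 open (held by a spring), 0.81 dead centre, 0.86 locked against its stop. On the web it takes some 15 to 25 N at the grip places to pass dead centre; then it stays locked when let go, clamping the web with about 40 N. Sliding pliers and bracket along takes about 6 N
- bracket: lug bracket of plain steel plate, about 0.45 kg: origin at the centre of the underside of its base. Base 70 mm long (x) by 68 mm wide (y), 6 mm thick; an upright web 8 mm thick stands along x on its centre line, 49 mm high over the base, and runs out behind it, 26 mm high, to x = -85 mm. x points away from the pliers, front edge of the base at x = +35 mm
- front_right (a point): front right corner of the bracket's base (x +35 mm, y -34 mm, 3 mm up), the one that goes into the corner
- web_end (a point): free end of the web, at its mid thickness, 13 mm up (x -85 mm); the part between the jaws, which overlap it by about 25 mm at the start
- stop: corner stop: two aluminium bars 22 mm wide and 16 mm high bolted to the bench in an L, each with bolt heads to 23 mm. Origin at the inside corner, at bench level. The front bar's face is the plane x = 0, from y = -22 to +100 mm; the side bar's face is the plane y = 0, from x = -75 to 0. The bracket belongs at x < 0, y > 0 with its x and y along the stop's, its origin then at x = -35 mm, y = +34 mm
- bin: bystander: open blue plastic bin 100 x 150 x 70 mm with steel rings, origin under its centre
- sleeve: bystander: steel sleeve 58 mm across, 85 mm tall, standing, origin under its centre
- spanner: bystander: flat spanner 150 mm long, 8 mm thick, origin under its middle, along its x
Mind the look-alikes: they are no part of the job. There is more than one size of the pliers; the job needs the smallest.

How it is judged (in metres and radians):
On the way, in this order (a step that is already met when the one before it is completed fails the run):
1. the pliers are squeezed past dead centre and locked on the bracket's web (value of joint handle above 0.82 rad and x of web_end in the frame of jaw_center between -0.043 and 0.007 m and y of web_end in the frame of jaw_center between -0.015 and 0.015 m), for 0.2 s.
2. the bracket, still locked in the pliers, sits in the corner against both bars (all of step 1 and x of front_right in the frame of stop between -0.003 and 0.003 m and y of front_right in the frame of stop between -0.003 and 0.003 m and angle between the x axis of bracket and the x axis of stop, either way round below 0.05 rad and height (world z) of bracket below 0.004 m and angle between bracket's own z axis and vertical below 0.05 rad), for 0.2 s.
3. the release lever is taken by the fingers (contact force between the fingers and lever above 1 N).
At the end, for the whole second after the job is handed in: the bracket stands flat on the bench in the corner stop, its front right base corner within 3 mm of the stop's inside corner in both directions and turned from it by less than 0.05 rad, at rest; the pliers are open (handle joint under 0.25 rad) and lie on the bench (x of front_right in the frame of stop between -0.003 and 0.003 m and y of front_right in the frame of stop between -0.003 and 0.003 m and angle between the x axis of bracket and the x axis of stop, either way round below 0.05 rad and height (world z) of bracket below 0.004 m and angle between bracket's own z axis and vertical below 0.05 rad and value of joint handle below 0.25 rad and height (world z) of jaw_center below 0.02 m and linear speed of bracket below 0.01 m/s and velocity of joint handle below 0.1 rad/s); the robot touches nothing.
It fails at once if the robot touches the bracket itself (contact force between any of the fingers, the arm and bracket above 0.5 N).
It fails at once if the bracket is lifted off the bench by more than 20 mm instead of being slid (height (world z) of bracket above 0.02 m).
It fails at once if a bystander is moved by more than 20 mm (distance of any of bin, sleeve, spanner from where it was at the start of the episode above 0.02 m).
It also fails if it takes over 48 s, if anything falls off the work surface, if the arm or the gripper's body presses on something with over 40 N, if the wrist force passes 120 N, or if a joint passes its speed limit or range.

ROBOT

A 6-joint arm with a two-finger parallel gripper is mounted at the origin on the work surface. World frame = base frame: x ahead of the robot, y to its left, z up, the work surface at z = 0. Lengths are in mm, angles in degrees, forces in N, time in s.
With the tool pointing down it reaches from about 350 to 925 mm from the base axis. Payload 6.4 kg.
Tool frame: the origin (TCP) lies between the finger pads; the fingertips stand ahead of it and the grasp point (between the pads) lies 8 mm behind it (bot.tip_reach is the z of the fingertips in the tool frame, in mm); z points along the fingers, y is the line along which they close (so a half turn about z gives the same grasp; the last joint's range is limited). The gripper opens to 94 mm and grips with 3 to 60 N. Pads are 16 mm wide; open, the fingers measure 119 mm over their backs; the gripper's body (75 mm by 177 mm) begins 78 mm behind the grasp point.
Start: joints at [-73.574, 14.043, 89.255, -0, 76.702, -9.975], TCP at [289.038, -582.212, 216.455] pointing down, gripper open.
Joint ranges: [-179.41, 179.41], [-58.25, 129.5], [7.25, 145.43], [-54.29, 234.29], [11.92, 165.04], [-157.13, 157.13]. Speed limits (degrees/s): [147.25, 147.25, 180, 180, 180, 180].

INTERFACE

Orientations are given as [roll, pitch, yaw] about the fixed x, y, z axes, in that order (R = Rz(yaw) Ry(pitch) Rx(roll)).
In Python, from workcell import bot gives the robot as it stands.
- The arm moves only by the shell command python3 -m creep 'ROWS' [OPENING] [FORCE]. ROWS is JSON, a list that holds one entry, the list of rows, each a list of 6 numbers: the shift along the tool's x, y, z as a fraction of full scale, then the turn, a rotation vector about the tool's x, y, z as a fraction of full scale. A call has exactly 10 rows; each row is the pose to reach, as a shift and turn from the pose commanded when the call began, along the tool's axes at that moment; what a row does not reach only later rows make up. Full scale, the value 1, is 120 mm for a shift and 30 degrees for a turn. A row lasts 1/8 s, in which the tool goes at most 62.5 mm and 10.7 degrees, less where a joint would pass 70% of its speed; a pose out of reach is approached as far as the arm can. A call with a number of a shift or a turn outside -1 to 1 is refused whole. A call with a gripper value outside its range is refused whole. OPENING is the opening, from 0 (shut) to 1 (fully open), set as the call begins (- or left out, the last holds). The fingers move at their own pace and stop on an object; FORCE is the grip in N (left out, the last holds). Time passes only in rows, so rows that repeat a pose let the fingers close, or fill a call up. It gives the time, the measured TCP pose, the force, the opening and the grip force at its end, in the units of the state.
- bot.sense(): the state, without advancing time (a new reading comes with each control period).
- bot.camera(name): name is "scene" or "top" or "wrist"; returns a dict with "frame" (384x512x3 uint8, blue, green, red), "mtx" (3x3 intrinsics, pixels), "eye" and "orientation" of the camera in the world; the wrist camera has in their place "mount" (4x4, takes a point from camera to tool coordinates, whose origin is the TCP and whose axes are the flange's). Camera axes: x right, y down, z forward; pixel columns grow to the right and rows downward; lengths in mm; the calibration is good to about 2 mm. A picture is of the moment at which its call begins: read the wrist's pose just before it. There is no depth.
- bot.sign_off(): hands the job in; it is judged then, once.
The state is a dict: "t": time; "joint_pos": joint angles; "joint_velocities": joint speeds; "joint_torque": joint torques, N m; "tool_pos": TCP position; "ee_rot": TCP orientation; "wrist_force": force on the tool from outside, world axes, zero at the start; "torque": the same for the moment, N m; "grip_width": finger opening in mm; "grasp_force": force on a finger pad.
Only numpy, scipy, OpenCV 4.12 (cv2) and the standard library are available. Lean on these libraries where they do the work, as an engineer would, in place of code of your own. Each camera call takes 0.05 s, during which the arm holds its last target. There are 200 camera calls.

## Working session

There is one attempt and no reset: what is moved stays moved. The work goes in short steps, Python scripts to look and compute and a shell command to move; the robot and the scene stay as the last step left them, time stands still between calls to the robot, and variables do not carry over. Pictures are saved under pics/ and viewed, at most 10 in all, crops included, and the job is handed in when it is done.

```bash
mkdir -p pics
cat > h.py <<'E'
import numpy as np, cv2
from workcell import bot
from scipy.spatial.transform import Rotation as R
def cam(n):
    s=bot.sense(); c=bot.camera(n)
    K=np.array(c['mtx'])
    if n=='wrist':
        T=np.eye(4);T[:3,:3]=R.from_euler('xyz',s['ee_rot'],degrees=True).as_matrix();T[:3,3]=s['tool_pos']
        T=T@np.array(c['mount'])
    else:
        T=np.eye(4);o=np.array(c['orientation']);T[:3,:3]=o if o.shape==(3,3) else R.from_euler('xyz',o,degrees=True).as_matrix();T[:3,3]=c['eye']
    return c['frame'],K,T
def ray(K,T,uv,z):
    d=T[:3,:3]@np.linalg.inv(K)@np.array([uv[0],uv[1],1.]); p=T[:3,3]
    return p+d*(z-p[2])/d[2]
def proj(K,T,p):
    q=T[:3,:3].T@(np.array(p,float)-T[:3,3]); q=K@q; return q[:2]/q[2]
E
python3 - <<'E'
from h import *
for n in ['top','scene']:
    f,K,T=cam(n); np.savez(f'{n}.npz',f=f,K=K,T=T)
    cv2.imwrite(f'pics/{n}0.png',cv2.resize(f,(800,600),interpolation=cv2.INTER_CUBIC)); print(n,K,T)
s=bot.sense(); print(s, bot.tip_reach)
E
```

```text
top [[404.4635439    0.         255.87713517]
 [  0.         404.4635439  195.08535599]
 [  0.           0.           1.        ]] [[ 6.72170229e-03 -9.95731539e-01  9.20517307e-02  4.50189044e+02]
 [-9.99948430e-01 -7.39378275e-03 -6.96203125e-03 -1.15381279e+02]
 [ 7.61292459e-03 -9.20001869e-02 -9.95729888e-01  1.33021292e+03]
 [ 0.00000000e+00  0.00000000e+00  0.00000000e+00  1.00000000e+00]]
scene [[357.41721414   0.         257.20735415]
 [  0.         357.41721414 190.38051766]
 [  0.           0.           1.        ]] [[-8.22665596e-01  3.33610307e-01 -4.60353647e-01  1.16959246e+03]
 [ 5.68422413e-01  4.67227771e-01 -6.77195814e-01  8.02057163e+02]
 [-1.08294952e-02 -8.18781029e-01 -5.74003788e-01  8.06128527e+02]
 [ 0.00000000e+00  0.00000000e+00  0.00000000e+00  1.00000000e+00]]
{'t': 0.1, 'joint_pos': array([-7.35734958e+01,  1.40806480e+01,  8.93168950e+01, -2.42436704e-03,
        7.67008302e+01, -9.97741751e+00]), 'joint_velocities': array([ 0.01471018, -0.0518276 , -0.2024644 , -0.11170899, -0.04223867,
       -0.00059932]), 'joint_torque': array([-1.79663516e-04, -4.16911447e+01, -3.15526664e+01,  6.86532911e-02,
        3.09204916e-02, -6.11586233e-05]), 'tool_pos': array([ 288.87745597, -581.70478824,  215.45928776]), 'ee_rot': array([-1.79902706e+02, -1.47214027e-02,  2.64044689e+01]), 'wrist_force': array([-0.16898012,  0.88988174,  0.17470486]), 'torque': array([-0.03383612,  0.01909765, -0.02480888]), 'grasp_force': 0.0, 'grip_width': 93.76683642818466} 11.0
```

View pics/top0.png

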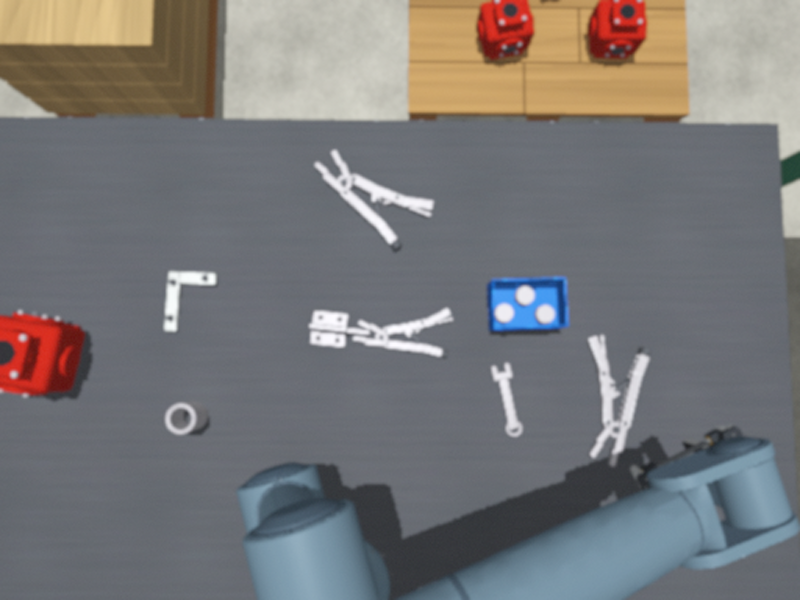

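The pliers sit at about (380,335) with jaws on the bracket at (330,328), pointing left (world +y). The stop is at (175,283), and the fixed handle is the lower one. I'll crop closer next.

Run:
```python
from h import *
d=np.load('top.npz');f,K,T=d['f'],d['K'],d['T']
a=cv2.resize(f[165:235,95:155],None,fx=6,fy=6,interpolation=cv2.INTER_CUBIC)
b=cv2.resize(f[185:235,192:298],None,fx=7,fy=7,interpolation=cv2.INTER_CUBIC)
im=np.zeros((600,800,3),np.uint8)
a=cv2.resize(f[165:217,100:145],None,fx=4.8,fy=4.8,interpolation=cv2.INTER_CUBIC)
im[350:350+a.shape[0],:a.shape[1]]=a; im[:350,:742]=b
cv2.imwrite('pics/crop0.png',im)
for uv in [(110,177),(250,215),(290,210),(330,250)]: print(ray(K,T,uv,10))
```

```text
[628.30113334 354.64816071  10.        ]
[ 506.8409065 -105.8741674   10.       ]
[ 524.1027195  -236.49165707   10.        ]
[ 395.23605576 -366.11909009   10.        ]
```

View pics/crop0.png

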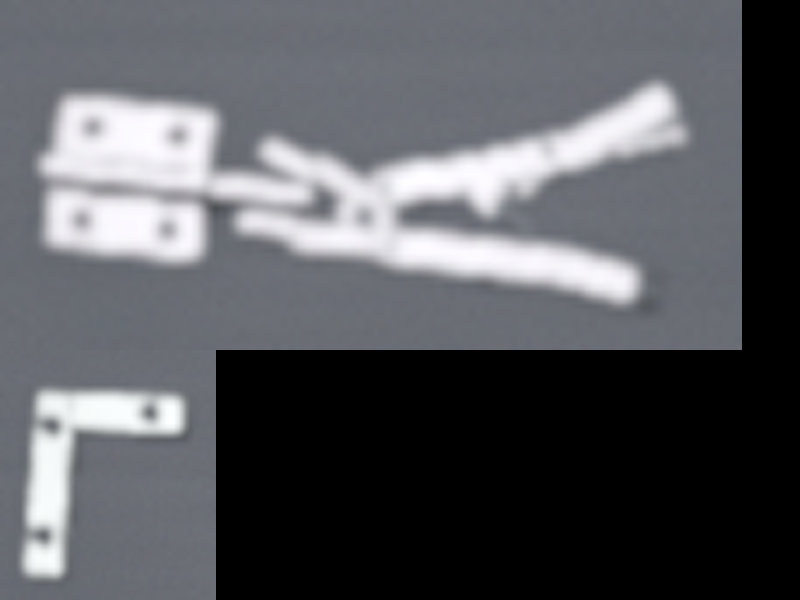

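Run:
```python
from h import *
d=np.load('top.npz');K,T=d['K'],d['T']
B=lambda u,v:(192+(u+.5)/7-.5,185+(v+.5)/7-.5)
S=lambda u,v:(100+(u+.5)/4.8-.5,165+(v-350+.5)/4.8-.5)
def p(n,uv,z): 
    r=ray(K,T,uv,z); print(n,r.round(1)); return r
def ang(a,b): d=b-a; print('  ang',np.degrees(np.arctan2(d[1],d[0])).round(1),'len',np.linalg.norm(d).round(1))
pv=p('pivot',B(362,215),18)
a=p('fix outer a',B(395,266),9);b=p('fix outer b',B(615,303),9);ang(b,a)
m=p('mov outer a',B(540,143),9);m2=p('mov out tip',B(655,85),9)
fr=p('br FR',B(62,95),6);br=p('br BR',B(218,108),6);bl=p('BL',B(203,262),6);fl=p('FL',B(45,248),6)
ang(br,fr);ang(bl,fl);ang(fl,fr);ang(bl,br); print('ctr',(fr+br+bl+fl)/4)
w=p('web end',B(308,195),26); 
c=p('inner',S(72,431),16);o=p('outer',S(38,390),16);e=p('fb end in',S(64,577),16);e2=p('fb end out',S(24,577),16);g=p('sb end in',S(182,434),16);g2=p('sb end out',S(184,397),16)
ang(e,c);ang(e2,o);ang(g,c);ang(g2,o)
```

```text
pivot [505.4 -84.2  18. ]
fix outer a [482.2 -99.5   9. ]
fix outer b [ 465.7 -202.1    9. ]
  ang 80.9 len 103.8
mov outer a [ 540.  -166.9    9. ]
mov out tip [ 567.7 -220.7    9. ]
br FR [561.2  57.3   6. ]
br BR [555.6 -15.9   6. ]
BL [483.5  -9.9   6. ]
FL [489.5  63.8   6. ]
  ang 85.6 len 73.4
  ang 85.3 len 74.0
  ang -5.2 len 72.0
  ang -4.7 len 72.4
ctr [522.4379121   23.82283866   6.        ]
web end [514.1 -59.4  26. ]
inner [612.9 336.9  16. ]
outer [640.8 361.1  16. ]
fb end in [513.5 338.5  16. ]
fb end out [513.3 365.4  16. ]
sb end in [611.4 262.2  16. ]
sb end out [636.8 261.7  16. ]
  ang -0.9 len 99.4
  ang -1.9 len 127.6
  ang 88.9 len 74.7
  ang 87.7 len 99.5
```

The crops give the pivot at about (505,-85), bracket heading about 85°, and stop heading about 88.5°. I'll move in for a wrist view.

```bash
python3 -m creep '[[[0.25,-0.2,0,0,0,0],[0.5,-0.4,0,0,0,0],[0.75,-0.6,0,0,0,0],[1,-0.8,0,0,0,0],[1,-0.8,0,0,0,0],[1,-0.8,0,0,0,0],[1,-0.8,0,0,0,0],[1,-0.8,0,0,0,0],[1,-0.8,0,0,0,0],[1,-0.8,0,0,0,0]]]' 1 20
python3 -m creep '[[[0.2,-0.16,0,0,0,-0.1],[0.4,-0.32,0,0,0,-0.3],[0.6,-0.5,0,0,0,-0.5],[0.8,-0.65,0,0,0,-0.7],[1,-0.8,0,0,0,-0.96],[1,-0.8,0,0,0,-0.96],[1,-0.8,0,0,0,-0.96],[1,-0.8,0,0,0,-0.96],[1,-0.8,0,0,0,-0.96],[1,-0.8,0,0,0,-0.96]]]'
python3 -m creep '[[[0.2,-0.02,0,0,0,-0.1],[0.4,-0.05,0,0,0,-0.3],[0.6,-0.1,0,0,0,-0.5],[0.8,-0.12,0,0,0,-0.7],[1,-0.14,0,0,0,-0.96],[1,-0.14,0,0,0,-0.96],[1,-0.14,0,0,0,-0.96],[1,-0.14,0,0,0,-0.96],[1,-0.14,0,0,0,-0.96],[1,-0.14,0,0,0,-0.96]]]'
python3 - <<'E'
from h import *
f,K,T=cam('wrist'); np.savez('w1.npz',f=f,K=K,T=T); cv2.imwrite('pics/w1.png',cv2.resize(f,(800,600),interpolation=cv2.INTER_CUBIC)); print(T, bot.sense()['t'])
E
```

```text
t: 1.35
tool_pos: [353.7, -443.1, 216.4]
ee_rot: [-180.0, -0.0, 26.4]
wrist_force: [-0.3, 1.0, 0.2]
grip_width: 94.0
grasp_force: 0.0
t: 2.6
tool_pos: [418.4, -303.9, 216.4]
ee_rot: [-180.0, -0.0, 55.2]
wrist_force: [-0.1, 0.8, -0.2]
grip_width: 94.1
grasp_force: 0.0
t: 3.85
tool_pos: [473.2, -195.7, 216.5]
ee_rot: [-180.0, 0.0, 84.0]
wrist_force: [0.0, -0.8, 0.3]
grip_width: 93.9
grasp_force: 0.0
[[ 9.94394332e-01 -1.02538667e-01 -2.58018121e-02  4.79785212e+02]
 [-1.05730519e-01 -9.66563235e-01 -2.33616288e-01 -1.27809523e+02]
 [-9.84380287e-04  2.35034751e-01 -9.71986469e-01  3.85644996e+02]
 [ 0.00000000e+00  0.00000000e+00  0.00000000e+00  1.00000000e+00]] 3.9
```

View pics/w1.png

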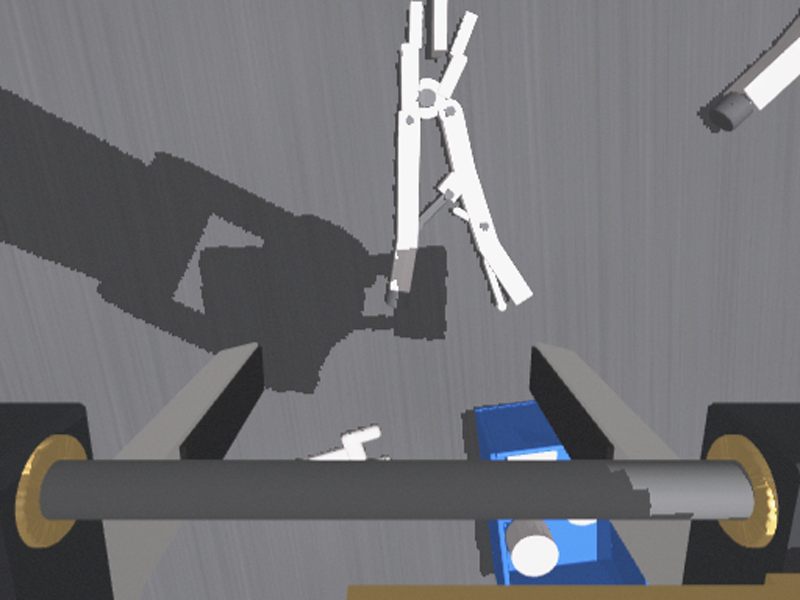

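The wrist view shows the pivot at (428,97), fixed handle outer edge from (400,118) to (394,265), knob at (393,297), moving handle corner at (532,293), and web end at (434,52).

Run:
```python
from h import *
d=np.load('w1.npz');K,T=d['K'],d['T']
p=lambda u,v,z:ray(K,T,((u+.5)/1.5625-.5,(v+.5)/1.5625-.5),z)
pv=p(428,97,18); kn=p(392,299,9); 
print('pivot',pv,'knob',kn,'web',p(434,51,26))
# solve angle: knob end x=-140,y=17
d=kn-pv; print('d',d, 'heading', np.degrees(np.arctan2(-d[1],-d[0])) - np.degrees(np.arctan2(-17,138)))
for n,u,v in [('fo1',400,118),('fo2',397,215),('fo3',394,252),('mo1',462,110),('mo2',494,225),('motip',532,293),('fi jaw',420,42),('mid',397,235),('mo',500,238)]:
    print(n,p(u,v,18).round(1))
```

```text
pivot [504.38210743 -85.27964651  18.        ] knob [ 466.80033853 -217.36690675    9.        ] web [509.97601094 -60.00326291  26.        ]
d [ -37.5817689  -132.08726025   -9.        ] heading 81.14056002682128
fo1 [485.2 -96.1  18. ]
fo2 [ 476.7 -157.7   18. ]
fo3 [ 472.  -182.5   18. ]
mo1 [525.4 -95.5  18. ]
mo2 [ 541.3 -171.3   18. ]
motip [ 564.6 -221.2   18. ]
fi jaw [502.4 -52.4  18. ]
mid [ 475.3 -171.1   18. ]
mo [ 544.8 -180.6   18. ]
```

```bash
python3 -m creep '[[[0.06,0.07,0,0,0,0.02],[0.12,0.14,0,0,0,0.067],[0.2,0.22,0.1,0,0,0.067],[0.254,0.288,0.3,0,0,0.067],[0.254,0.288,0.5,0,0,0.067],[0.254,0.288,0.7,0,0,0.067],[0.254,0.288,0.9,0,0,0.067],[0.254,0.288,1,0,0,0.067],[0.254,0.288,1,0,0,0.067],[0.254,0.288,1,0,0,0.067]]]' 1
python3 - <<'E'
from h import *
f,K,T=cam('wrist'); np.savez('w2.npz',f=f,K=K,T=T); cv2.imwrite('pics/w2.png',cv2.resize(f,(800,600),interpolation=cv2.INTER_CUBIC)); print(bot.sense()['tool_pos'])
E
```

```text
t: 5.15
tool_pos: [511.6, -168.9, 97.3]
ee_rot: [179.9, 0.0, 82.0]
wrist_force: [-0.2, -0.5, -0.0]
grip_width: 94.1
grasp_force: 0.0
[ 511.67405508 -169.05355913   97.54432618]
```

View pics/w2.png

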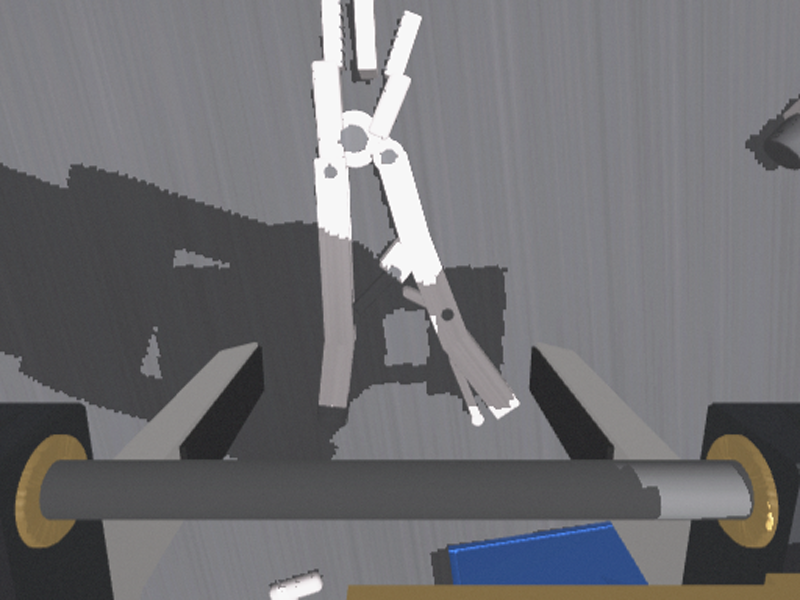

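Closer view: pivot at (354,139), fixed outer edge from (316,150) to (319,400), moving outer edge at (465,315)–(518,400), and web between the jaws at (365,70).

Run:
```python
from h import *
d=np.load('w2.npz');K,T=d['K'],d['T']
p=lambda u,v,z:ray(K,T,((u+.5)/1.5625-.5,(v+.5)/1.5625-.5),z)
h=np.radians(82);X=np.array([np.cos(h),np.sin(h)]);Y=np.array([-X[1],X[0]]);t=np.array([511.67,-169.05])
for n,u,v in [('pivot',354,139),('fo1',316,160),('fo2',320,335),('fo3',319,400),('mo',465,320),('motip',518,400),('web',366,70),('fjin',341,60)]:
    q=p(u,v,18); print(n,q.round(1),'tool-rel along',((q[:2]-t)@X).round(1),'toward fixed',((q[:2]-t)@Y).round(1))
```

```text
pivot [503.7 -86.   18. ] tool-rel along 81.2 toward fixed 19.5
fo1 [485.6 -92.5  18. ] tool-rel along 72.2 toward fixed 36.5
fo2 [ 473.3 -172.9   18. ] tool-rel along -9.1 toward fixed 37.5
fo3 [ 467.  -205.9   18. ] tool-rel along -42.7 toward fixed 39.1
mo [ 543.  -175.2   18. ] tool-rel along -1.7 toward fixed -31.9
motip [ 564.5 -219.7   18. ] tool-rel along -42.8 toward fixed -59.4
web [513.3 -58.7  18. ] tool-rel along 109.5 toward fixed 13.8
fjin [503.3 -53.2  18. ] tool-rel along 113.5 toward fixed 24.4
```

```bash
python3 -m creep '[[[0,0,0.1,0,0,0],[0,0,0.25,0,0,0],[0,0,0.4,0,0,0],[0,0,0.52,0,0,0],[0,0,0.6,0,0,0],[0,0,0.65,0,0,0],[0,0,0.68,0,0,0],[0,0,0.69,0,0,0],[0,0,0.695,0,0,0],[0,0,0.695,0,0,0]]]' 1 45
python3 -m creep '[[[0,-0.015,0,0,0,0],[0,-0.03,0,0,0,0],[0,-0.03,0,0,0,0],[0,-0.03,0,0,0,0],[0,-0.03,0,0,0,0],[0,-0.03,0,0,0,0],[0,-0.03,0,0,0,0],[0,-0.03,0,0,0,0],[0,-0.03,0,0,0,0],[0,-0.03,0,0,0,0]]]' 0.72 45
python3 -m creep '[[[0,-0.01,0,0,0,0],[0,-0.02,0,0,0,0],[0,-0.03,0,0,0,0],[0,-0.04,0,0,0,0],[0,-0.045,0,0,0,0],[0,-0.05,0,0,0,0],[0,-0.05,0,0,0,0],[0,-0.05,0,0,0,0],[0,-0.05,0,0,0,0],[0,-0.05,0,0,0,0]]]' 0.6 45
```

```text
t: 6.45
tool_pos: [511.1, -168.8, 13.3]
ee_rot: [180.0, 0.0, 82.0]
wrist_force: [0.4, 0.0, -0.3]
grip_width: 93.7
grasp_force: 0.0
t: 7.7
tool_pos: [507.7, -168.4, 13.3]
ee_rot: [179.9, 0.0, 82.0]
wrist_force: [2.8, -1.9, 1.8]
grip_width: 67.9
grasp_force: 2.0
t: 8.95
tool_pos: [501.5, -167.4, 13.1]
ee_rot: [180.0, 0.0, 82.0]
wrist_force: [3.8, -1.8, 1.3]
grip_width: 56.7
grasp_force: 1.5
```

```bash
python3 -m creep '[[[0,-0.01,0,0,0,0],[0,-0.02,0,0,0,0],[0,-0.03,0,0,0,0],[0,-0.035,0,0,0,0],[0,-0.04,0,0,0,0],[0,-0.045,0,0,0,0],[0,-0.045,0,0,0,0],[0,-0.045,0,0,0,0],[0,-0.045,0,0,0,0],[0,-0.045,0,0,0,0]]]' 0.4 45
python3 - <<'E'
from h import *
f,K,T=cam('wrist'); np.savez('w3.npz',f=f,K=K,T=T); g,K2,T2=cam('top'); np.savez('t3.npz',f=g,K=K2,T=T2)
im=np.zeros((600,800,3),np.uint8)
im[:300]=cv2.resize(f[:192],(800,300)); b=cv2.resize(g[180:235,192:298],(578,300),interpolation=cv2.INTER_CUBIC); im[300:,:578]=b
cv2.imwrite('pics/m3.png',im);print(bot.sense()['tool_pos'],bot.sense()['ee_rot'])
E
```

```text
t: 10.2
tool_pos: [495.7, -166.3, 12.8]
ee_rot: [-180.0, -0.0, 82.0]
wrist_force: [2.6, -0.5, -2.7]
grip_width: 41.6
grasp_force: 44.9
[ 495.74929631 -166.36176829   12.82195239] [-1.79962172e+02 -2.60035381e-02  8.19835222e+01]
```

View pics/m3.png

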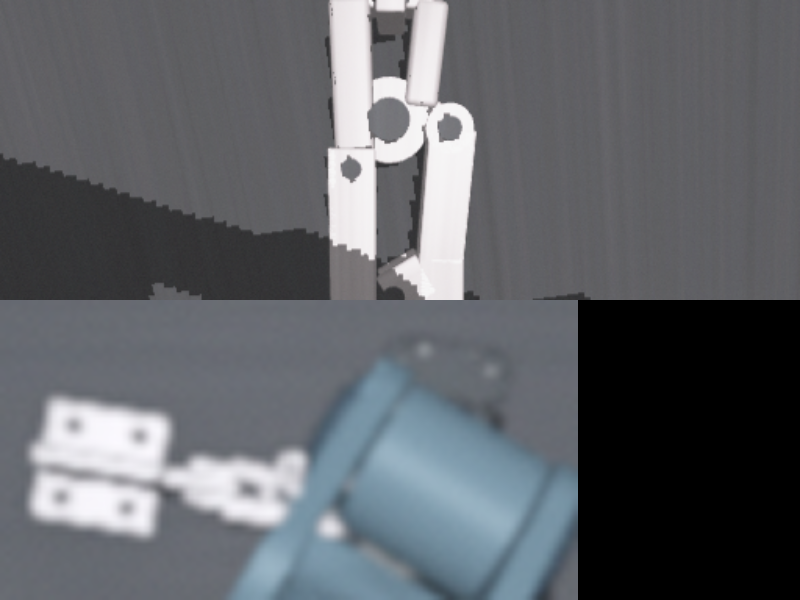

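It reads 41.6 mm at 45 N with the handles parallel and the jaws closed on the web, so it looks locked. Bracket corners are at (50,398), (170,415), (153,535), (32,517).

Run:
```python
from h import *
d=np.load('t3.npz');K,T=d['K'],d['T']
B=lambda u,v:(192+(u+.5)*106/578-.5,180+(v-300+.5)*55/300-.5)
c=[ray(K,T,B(*x),6)[:2] for x in [(50,398),(170,415),(153,535),(32,517)]]
print(np.round(c,1)); ctr=sum(c)/4; fr,br,bl,fl=c
a=lambda p,q:np.degrees(np.arctan2(*(q-p)[::-1])).round(1)
print('ctr',ctr,'heads',a(br,fr),a(bl,fl),a(fl,fr)+90,a(bl,br)+90)
d=np.load('w3.npz');K,T=d['K'],d['T']
p=lambda u,v,z:ray(K,T,((u+.5)/1.5625-.5,(v+.5)/1.5625-.5),z)
pv=p(389,120,18);print('pivot',pv)
e,g=p(330,158,18),p(331,290,18);e2=p(331,10,12);print('fixed',e,g,a(g[:2],e[:2]))
h=np.radians(85); 
for hd in (82,83,84,85): 
  h=np.radians(hd); print(hd,'FR',ctr+R.from_euler('z',hd,degrees=True).as_matrix()[:2,:2]@[35,-34])
```

```text
[[563.1  56.2]
 [553.4 -16.1]
 [481.3  -7. ]
 [491.5  65.6]]
ctr [522.31750309  24.70087362] heads 82.3 82.0 82.5 82.8
pivot [504.34405408 -84.7773159   18.        ]
fixed [485.68946757 -92.85963467  18.        ] [ 479.32053609 -132.01052348   18.        ] 80.8
82 FR [560.85767597  54.62837059]
83 FR [560.32949927  55.29643125]
84 FR [559.78974375  55.9551722 ]
85 FR [559.23857383  56.6043928 ]
```

```bash
python3 -m creep '[[[0.05,0.01,0,0,0,-0.01],[0.15,0.02,0,0,0,-0.03],[0.27,0.03,0,0,0,-0.06],[0.4,0.05,0,0,0,-0.1],[0.53,0.07,0,0,0,-0.13],[0.66,0.09,0,0,0,-0.16],[0.78,0.1,0,0,0,-0.18],[0.86,0.11,0,0,0,-0.2],[0.92,0.12,0,0,0,-0.2],[0.92,0.12,0,0,0,-0.2]]]' 0.4 50
python3 -m creep '[[[0.05,0.01,0,0,0,0],[0.15,0.03,0,0,0,0],[0.27,0.05,0,0,0,0],[0.4,0.08,0,0,0,0],[0.53,0.1,0,0,0,0],[0.66,0.13,0,0,0,0],[0.78,0.15,0,0,0,0],[0.86,0.17,0,0,0,0],[0.9,0.18,0,0,0,0],[0.9,0.18,0,0,0,0]]]'
python3 -m creep '[[[0.03,0.01,0,0,0,0],[0.1,0.02,0,0,0,0],[0.2,0.04,0,0,0,0],[0.28,0.06,0,0,0,0],[0.35,0.07,0,0,0,0],[0.4,0.08,0,0,0,0],[0.42,0.08,0,0,0,0],[0.42,0.08,0,0,0,0],[0.42,0.08,0,0,0,0],[0.42,0.08,0,0,0,0]]]'
python3 - <<'E'
from h import *
g,K2,T2=cam('top'); np.savez('t4.npz',f=g,K=K2,T=T2)
cv2.imwrite('pics/m4.png',cv2.resize(g[160:235,95:195],(800,600),interpolation=cv2.INTER_CUBIC));print(bot.sense()['tool_pos'],bot.sense()['ee_rot'])
E
```

```text
t: 11.55
tool_pos: [525.5, -58.0, 12.8]
ee_rot: [-180.0, -0.1, 88.0]
wrist_force: [0.5, 2.3, -2.9]
grip_width: 41.6
grasp_force: 49.9
t: 12.8
tool_pos: [550.9, 48.8, 12.9]
ee_rot: [-180.0, -0.1, 88.0]
wrist_force: [-0.5, 1.7, -3.6]
grip_width: 41.5
grasp_force: 50.0
t: 14.05
tool_pos: [562.4, 98.4, 13.1]
ee_rot: [180.0, -0.1, 88.0]
wrist_force: [0.3, 1.5, -3.4]
grip_width: 41.5
grasp_force: 49.9
[562.36003073  98.40109681  13.07611049] [ 1.79997364e+02 -6.41266204e-02  8.79611486e+01]
```

View pics/m4.png

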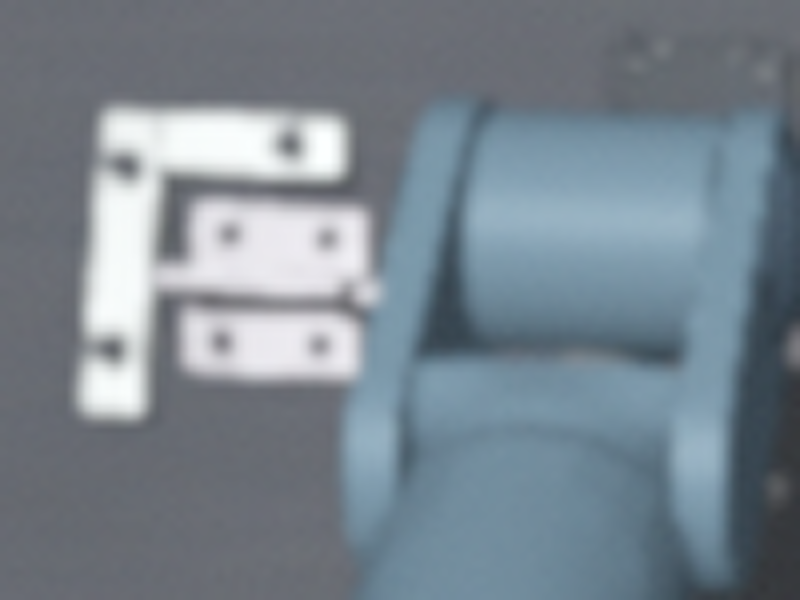

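The bracket is parallel to both bars, with about 12.5 mm left to the front bar and 12–13 mm to the side bar. I'll close in gently.

```bash
python3 -m creep '[[[0.01,0.01,0,0,0,0],[0.02,0.02,0,0,0,0],[0.035,0.035,0,0,0,0],[0.05,0.05,0,0,0,0],[0.06,0.06,0,0,0,0],[0.07,0.07,0,0,0,0],[0.08,0.08,0,0,0,0],[0.085,0.085,0,0,0,0],[0.085,0.085,0,0,0,0],[0.085,0.085,0,0,0,0]]]'
python3 -m creep '[[[0,0.005,0,0,0,0],[0,0.01,0,0,0,0],[0,0.015,0,0,0,0],[0,0.02,0,0,0,0],[0,0.025,0,0,0,0],[0,0.03,0,0,0,0],[0,0.03,0,0,0,0],[0,0.03,0,0,0,0],[0,0.03,0,0,0,0],[0,0.03,0,0,0,0]]]'
```

```text
t: 15.35
tool_pos: [572.9, 107.9, 13.0]
ee_rot: [-180.0, -0.0, 88.0]
wrist_force: [-2.5, -0.9, -2.9]
grip_width: 41.6
grasp_force: 50.1
t: 16.6
tool_pos: [576.6, 107.8, 13.1]
ee_rot: [180.0, -0.0, 88.0]
wrist_force: [-3.4, 1.0, -4.4]
grip_width: 41.8
grasp_force: 50.2
```

```bash
python3 -m creep '[[[0.005,0,0,0,0,0],[0.01,0,0,0,0,0],[0.015,0,0,0,0,0],[0.02,0,0,0,0,0],[0.025,0,0,0,0,0],[0.03,0,0,0,0,0],[0.035,0,0,0,0,0],[0.04,0,0,0,0,0],[0.04,0,0,0,0,0],[0.04,0,0,0,0,0]]]'
python3 - <<'E'
from h import *
s=bot.sense();print(s['wrist_force'],s['torque'])
g,K2,T2=cam('top'); np.savez('t5.npz',f=g,K=K2,T=T2)
cv2.imwrite('pics/m5.png',cv2.resize(g[160:235,95:195],(800,600),interpolation=cv2.INTER_CUBIC))
E
```

```text
t: 17.85
tool_pos: [577.0, 112.2, 13.2]
ee_rot: [180.0, 0.0, 88.0]
wrist_force: [-1.1, -4.7, -3.8]
grip_width: 41.0
grasp_force: 49.9
[-1.05464501 -4.68389189 -3.82723107] [-1.09836777  0.03517327  0.13918433]
```

View pics/m5.png

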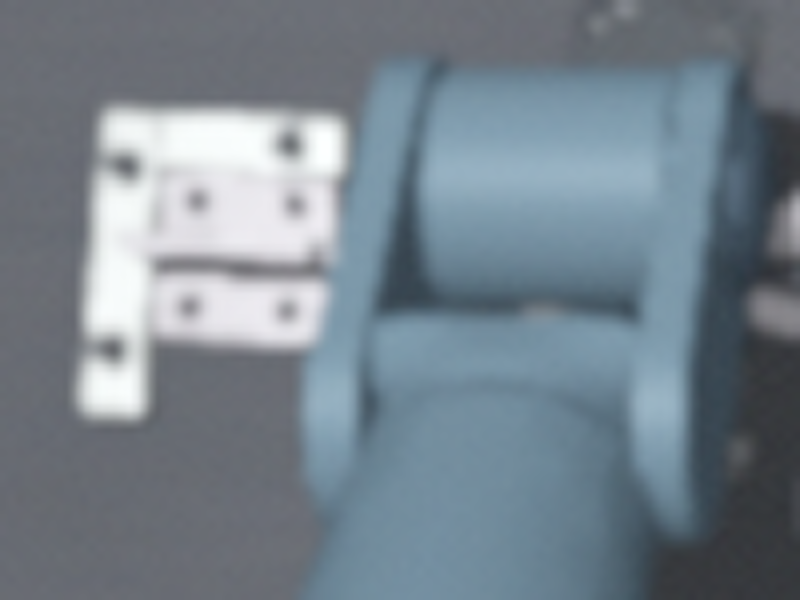

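Bracket appears in the corner, with its edges touching both bars. I'll press a little further in both directions to seat it and watch the force.

```bash
python3 -m creep '[[[0.003,0.003,0,0,0,0],[0.006,0.006,0,0,0,0],[0.009,0.009,0,0,0,0],[0.012,0.012,0,0,0,0],[0.015,0.015,0,0,0,0],[0.018,0.018,0,0,0,0],[0.02,0.02,0,0,0,0],[0.02,0.02,0,0,0,0],[0.02,0.02,0,0,0,0],[0.02,0.02,0,0,0,0]]]'
```

```text
t: 19.15
tool_pos: [578.2, 113.6, 12.9]
ee_rot: [-179.8, 0.1, 88.1]
wrist_force: [-4.6, -7.7, -1.2]
grip_width: 41.0
grasp_force: 50.0
```

```bash
python3 -m creep '[[[0.004,0.004,0,0,0,0],[0.008,0.008,0,0,0,0],[0.012,0.012,0,0,0,0],[0.016,0.016,0,0,0,0],[0.02,0.02,0,0,0,0],[0.025,0.025,0,0,0,0],[0.03,0.03,0,0,0,0],[0.03,0.03,0,0,0,0],[0.03,0.03,0,0,0,0],[0.03,0.03,0,0,0,0]]]'
python3 - <<'E'
from h import *
s=bot.sense();print(s['wrist_force'],s['torque'])
g,K2,T2=cam('top'); np.savez('t6.npz',f=g,K=K2,T=T2)
for n in('t5','t6'):
    f=np.load(n+'.npz')['f'][160:235,95:195]
    cv2.imwrite('x.png',f)
a=np.load('t5.npz')['f'][180:204,114:136].astype(np.float32).mean(2);b=g[180:204,114:136].astype(np.float32).mean(2)
print(cv2.phaseCorrelate(a,b), np.abs(a-b).mean())
E
```

```text
t: 20.4
tool_pos: [580.0, 116.5, 12.6]
ee_rot: [-179.5, 0.3, 88.2]
wrist_force: [-10.0, -11.5, 3.7]
grip_width: 41.5
grasp_force: 50.4
[ -9.95063978 -11.53002552   3.65554653] [-2.07056646  1.84153433  1.16797341]
((-0.1964556181490238, 0.10179308290478062), 0.6785801276564598) 5.036616
```

```bash
python3 -m creep '[[[-0.003,-0.005,0,0,0,0],[-0.006,-0.01,0,0,0,0],[-0.01,-0.015,0,0,0,0],[-0.015,-0.02,0,0,0,0],[-0.015,-0.025,0,0,0,0],[-0.015,-0.025,0,0,0,0],[-0.015,-0.025,0,0,0,0],[-0.015,-0.025,0,0,0,0],[-0.015,-0.025,0,0,0,0],[-0.015,-0.025,0,0,0,0]]]'
cat > holes.py <<'E'
from h import *
def holes(g,guess):
    out=[]
    for u,v in guess:
        x,y=95+u/8,160+v/8; xi,yi=int(round(x)),int(round(y))
        w=g[yi-3:yi+4,xi-3:xi+4].astype(float).mean(2); w=np.clip(np.median(w)-8-w,0,None)
        yy,xx=np.mgrid[yi-3:yi+4,xi-3:xi+4]; out.append([(w*xx).sum()/w.sum(),(w*yy).sum()/w.sum()])
    return np.array(out)
G5=[(197,201),(294,205),(189,307),(287,310)];G4=[(230,234),(326,238),(221,343),(318,346)]
ST=[(122,165),(290,145),(108,348)]
def rep(n,g,K,T,G):
    P=np.array([ray(K,T,p,6)[:2] for p in holes(g,G)]); S=np.array([ray(K,T,p,23)[:2] for p in holes(g,ST)])
    a=lambda p,q:np.degrees(np.arctan2(*(q-p)[::-1]))
    print(n,'br ctr',P.mean(0).round(1),'head',a(P[1],P[0]).round(1),a(P[3],P[2]).round(1),(a(P[2],P[0])+90).round(1),(a(P[3],P[1])+90).round(1),'stop',(a(S[2],S[0])+90).round(1),S.round(1).tolist())
if __name__=='__main__':
    for n,G in(('t4',G4),('t5',G5),('t6',G5)):
        d=np.load(n+'.npz'); rep(n,d['f'],d['K'],d['T'],G)
    g,K,T=cam('top'); rep('now',g,K,T,G5)
E
python3 holes.py
```

```text
t: 21.7
tool_pos: [578.5, 116.6, 12.7]
ee_rot: [-179.8, 0.0, 88.1]
wrist_force: [-5.2, -4.4, -2.2]
grip_width: 41.6
grasp_force: 50.1
t4 br ctr [566.4 292. ] head 87.9 90.8 87.4 88.4 stop 87.1 [[616.5, 351.7], [626.1, 282.5], [541.7, 355.5]]
t5 br ctr [580.5 305.2] head 88.6 86.9 87.5 91.0 stop 87.0 [[616.5, 351.7], [626.2, 282.5], [541.7, 355.6]]
t6 br ctr [579.7 302.9] head 84.7 87.1 87.8 93.6 stop 87.0 [[616.5, 351.7], [626.1, 282.5], [541.7, 355.6]]
now br ctr [580.  303.4] head 86.8 86.5 87.8 95.9 stop 87.0 [[616.5, 351.7], [626.1, 282.5], [541.7, 355.5]]
```

Run:
```python
from h import *
g,K,T=cam('top'); s,_,_=cam('scene')
p=proj(_k:=_ if False else cam('scene')[1],cam('scene')[2],[580,300,10]) ; print(p)
u,v=map(int,p)
a=cv2.resize(g[170:212,100:142],(500,500),interpolation=cv2.INTER_CUBIC)
b=cv2.resize(s[max(v-25,0):v+25,u-15:u+15],(300,500),interpolation=cv2.INTER_CUBIC)
cv2.imwrite('pics/m7.png',np.hstack([a,b]))
```

```text
[326.8842936  264.17467412]
```

View pics/m7.png

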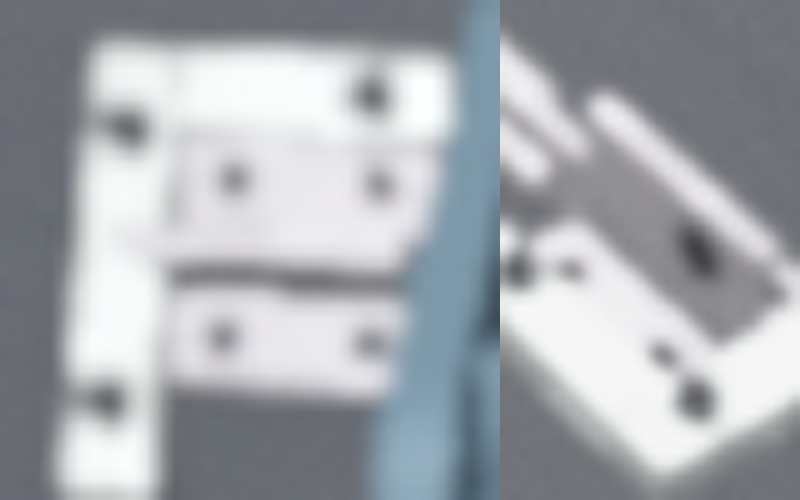

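The bracket is seated but turned about 0.9° clockwise from the stop, with a thin dark gap at upper front (178,210). I'll correct the yaw while pressing, then relax and check it.

```bash
python3 -m creep '[[[0.004,0.008,0,0,0,-0.01],[0.008,0.016,0,0,0,-0.02],[0.012,0.024,0,0,0,-0.03],[0.016,0.032,0,0,0,-0.04],[0.02,0.04,0,0,0,-0.045],[0.025,0.045,0,0,0,-0.045],[0.03,0.045,0,0,0,-0.045],[0.03,0.045,0,0,0,-0.045],[0.03,0.045,0,0,0,-0.045],[0.03,0.045,0,0,0,-0.045]]]'
python3 - <<'E'
from h import *
s=bot.sense();print(s['wrist_force'],s['torque'])
g,K,T=cam('top'); np.savez('t8.npz',f=g,K=K,T=T)
cv2.imwrite('pics/m8.png',cv2.resize(g[170:212,100:142],(600,600),interpolation=cv2.INTER_CUBIC))
E
```

```text
t: 23.2
tool_pos: [582.5, 118.3, 12.6]
ee_rot: [-179.5, 0.2, 89.6]
wrist_force: [-9.9, -11.4, 3.2]
grip_width: 41.8
grasp_force: 50.3
[ -9.88595032 -11.40982836   3.19084168] [-2.03444992  1.84251971  1.02661875]
```

View pics/m8.png

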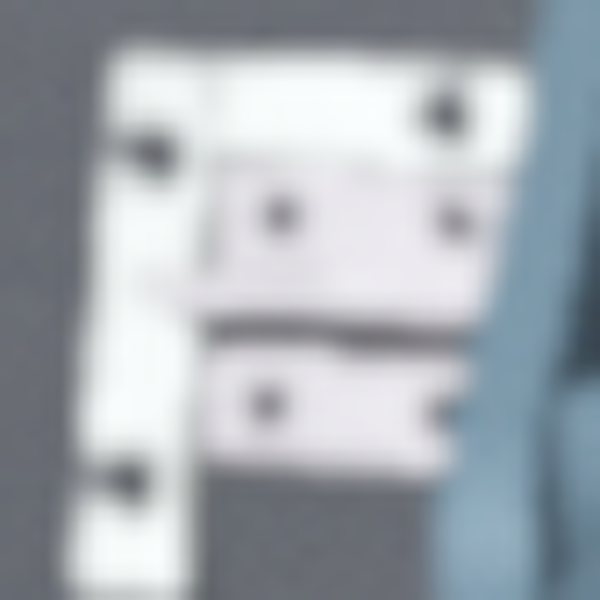

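Bracket is square within about 0.5° and pressed to both bars at 10 N and 11 N. Next: relax, open, lift and step back toward the lever tail.

```bash
python3 -m creep '[[[-0.003,-0.005,0,0,0,0],[-0.006,-0.01,0,0,0,0],[-0.01,-0.015,0,0,0,0],[-0.015,-0.02,0,0,0,0],[-0.02,-0.025,0,0,0,0],[-0.02,-0.03,0,0,0,0],[-0.02,-0.03,0,0,0,0],[-0.02,-0.03,0,0,0,0],[-0.02,-0.03,0,0,0,0],[-0.02,-0.03,0,0,0,0]]]'
python3 -m creep '[[[0,0,0,0,0,0],[0,0,0,0,0,0],[0,0,0,0,0,0],[0,0,0,0,0,0],[0,0,0,0,0,0],[0,0,-0.2,0,0,0],[-0.1,0,-0.45,0,0,0],[-0.25,0,-0.65,0,0,0],[-0.4,0,-0.7,0,0,0],[-0.4,0,-0.7,0,0,0]]]' 0.75 20
python3 - <<'E'
from h import *
f,K,T=cam('wrist'); np.savez('w9.npz',f=f,K=K,T=T); g,K2,T2=cam('top'); np.savez('t9.npz',f=g,K=K2,T=T2)
cv2.imwrite('pics/m9.png',cv2.resize(f[30:318,70:454],(800,600),interpolation=cv2.INTER_CUBIC));s=bot.sense();print(s['tool_pos'],s['ee_rot'])
E
```

```text
t: 24.5
tool_pos: [581.5, 117.7, 12.9]
ee_rot: [-180.0, -0.0, 89.4]
wrist_force: [-5.1, 0.2, -3.8]
grip_width: 41.8
grasp_force: 50.1
t: 25.75
tool_pos: [581.2, 68.5, 96.8]
ee_rot: [-180.0, -0.0, 89.2]
wrist_force: [0.8, 0.3, -0.8]
grip_width: 70.4
grasp_force: 0.0
[580.35220526  69.61819087  95.75769598] [-1.79879016e+02 -2.23164024e-02  8.93083813e+01]
```

View pics/m9.png

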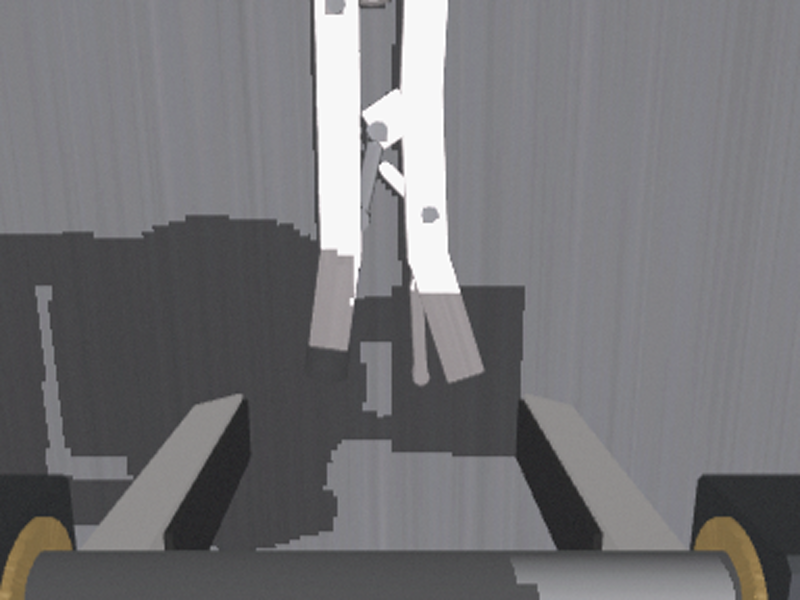

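The pliers are still locked. Lever tail tip is at (420,378) with its inner face at (413,365), moving handle outer edge runs (462,300)–(484,372), and fixed handle inner edge is at (350,345).

```bash
python3 - <<'E'
from h import *
d=np.load('w9.npz');K,T=d['K'],d['T']
p=lambda u,v,z:ray(K,T,(70+(u+.5)/2.08333-.5,30+(v+.5)/2.08333-.5),z)
h=np.radians(89.3);X=np.array([np.cos(h),np.sin(h)]);Yt=np.array([X[1],-X[0]]);t=np.array([580.7,69.3])
for n,u,v,z in [('tail face tip',413,372,13.5),('tail face',412,345,13.5),('ho1',462,300,17),('ho2',474,340,17),('ho tip',484,371,17),('fix inner',350,347,18),('fix inner2',356,255,18),('knob in',346,375,9),('tailtip bottom',420,385,13.5)]:
    q=p(u,v,z)[:2]; print(n,q.round(1),'tool x',((q-t)@X).round(1),'tool y',((q-t)@Yt).round(1))
E
python3 holes.py | tail -1
```

```text
tail face tip [591.3  62.7] tool x -6.4 tool y 10.7
tail face [591.   72.9] tool x 3.7 tool y 10.2
ho1 [608.4  89.8] tool x 20.9 tool y 27.5
ho2 [612.9  75.3] tool x 6.4 tool y 32.1
ho tip [616.6  63.8] tool x -5.1 tool y 36.0
fix inner [568.8  73.6] tool x 4.2 tool y -12.0
fix inner2 [571.7 106.2] tool x 36.8 tool y -9.5
knob in [566.6  60.6] tool x -8.9 tool y -14.0
tailtip bottom [593.8  57.8] tool x -11.4 tool y 13.3
now br ctr [580.8 305.3] head 89.9 89.4 88.8 89.1 stop 87.0 [[616.5, 351.7], [626.1, 282.5], [541.7, 355.6]]
```

```bash
python3 -m creep '[[[-0.01,0.06,0,0,0,0],[-0.017,0.12,0,0,0,0],[-0.017,0.19,0,0,0,0],[-0.017,0.19,0.1,0,0,0],[-0.017,0.19,0.25,0,0,0],[-0.017,0.19,0.4,0,0,0],[-0.017,0.19,0.45,0,0,0],[-0.017,0.19,0.45,0,0,0],[-0.017,0.19,0.45,0,0,0],[-0.017,0.19,0.45,0,0,0]]]' 0.37 20
python3 - <<'E'
from h import *
f,K,T=cam('wrist'); np.savez('w10.npz',f=f,K=K,T=T)
s=bot.sense();print(s['tool_pos'],s['ee_rot'],s['joint_velocities'].round(2))
# where inner finger/lever should appear: project handle corner & tail & check bright edges along a row
g=f.astype(float).mean(2)
for q in [(591.2,67,13.5),(614.5,67,17),(568.5,67,18)]:
    u=proj(K,T,q); print(u.round(1)); 
u=proj(K,T,(591,70,13.5)); v=int(round(u[1])); print(g[v,int(u[0])-60:int(u[0])+90].astype(int).tolist())
E
```

```text
t: 27.15
tool_pos: [604.6, 67.2, 43.9]
ee_rot: [179.9, 0.0, 89.3]
wrist_force: [-0.0, 0.4, -0.0]
grip_width: 34.5
grasp_force: 0.0
[604.47478852  67.2445019   43.7617885 ] [1.79927134e+02 3.90081399e-03 8.93430082e+01] [ 0.05  0.12  0.11 -0.08  0.06  0.03]
[232.6 224.5]
[271.3 226. ]
[194.  227.4]
[53, 54, 53, 55, 54, 56, 57, 52, 56, 55, 57, 56, 56, 57, 56, 56, 53, 53, 54, 58, 52, 50, 50, 49, 55, 56, 56, 58, 58, 57, 56, 58, 58, 56, 56, 56, 54, 56, 65, 78, 91, 100, 108, 107, 112, 113, 110, 69, 55, 55, 54, 58, 54, 54, 54, 56, 54, 54, 52, 60, 57, 84, 117, 121, 119, 119, 121, 123, 116, 83, 55, 56, 57, 56, 59, 94, 119, 116, 118, 117, 117, 119, 119, 120, 119, 117, 118, 120, 122, 121, 117, 117, 119, 121, 124, 123, 121, 122, 121, 114, 97, 66, 56, 54, 54, 54, 54, 54, 55, 55, 56, 54, 56, 58, 59, 105, 106, 110, 113, 110, 111, 112, 111, 110, 106, 108, 104, 104, 55, 55, 57, 56, 57, 56, 58, 57, 55, 56, 56, 56, 56, 56, 56, 57, 57, 57, 57, 57, 56, 56]
```

```bash
python3 -m creep '[[[0,0,0.03,0,0,0],[0,0,0.08,0,0,0],[0,0,0.13,0,0,0],[0,0,0.17,0,0,0],[0,0,0.2,0,0,0],[0,0,0.23,0,0,0],[0,0,0.25,0,0,0],[0,0,0.252,0,0,0],[0,0,0.252,0,0,0],[0,0,0.252,0,0,0]]]' 0.37 20
python3 -m creep '[[[0,0,0,0,0,0],[0,0,0,0,0,0],[0,0,0,0,0,0],[0,0,0,0,0,0],[0,0,0,0,0,0],[0,0,0,0,0,0],[0,0,0,0,0,0],[0,0,0,0,0,0],[0,0,0,0,0,0],[0,0,0,0,0,0]]]' 0.12 25
```

```text
t: 28.45
tool_pos: [604.1, 67.3, 13.0]
ee_rot: [180.0, 0.0, 89.3]
wrist_force: [-0.5, -0.5, -0.5]
grip_width: 34.9
grasp_force: 0.0
t: 29.7
tool_pos: [604.5, 66.8, 13.2]
ee_rot: [179.9, 0.0, 89.4]
wrist_force: [2.1, -5.0, 0.9]
grip_width: 15.8
grasp_force: 28.1
```

The tail is pinched from 24 to 16 mm, so I'll let the handle swing out with the tool.

```bash
python3 -m creep '[[[0,0.01,0,0,0,-0.02],[0.002,0.03,0,0,0,-0.05],[0.004,0.05,0,0,0,-0.09],[0.006,0.07,0,0,0,-0.13],[0.008,0.09,0,0,0,-0.17],[0.01,0.11,0,0,0,-0.2],[0.01,0.11,0,0,0,-0.2],[0.01,0.11,0,0,0,-0.2],[0.01,0.11,0,0,0,-0.2],[0.01,0.11,0,0,0,-0.2]]]'
python3 holes.py | tail -1
```

```text
t: 30.95
tool_pos: [617.0, 68.5, 12.7]
ee_rot: [-180.0, -0.0, 95.3]
wrist_force: [0.0, -2.3, 1.6]
grip_width: 15.8
grasp_force: 28.1
now br ctr [580.3 305.5] head 88.2 87.4 87.0 88.3 stop 87.0 [[616.5, 351.7], [626.1, 282.5], [541.7, 355.6]]
```

```bash
python3 -m creep '[[[0,0.01,0,0,0,-0.02],[0.002,0.03,0,0,0,-0.05],[0.004,0.05,0,0,0,-0.09],[0.006,0.07,0,0,0,-0.13],[0.008,0.09,0,0,0,-0.17],[0.01,0.11,0,0,0,-0.2],[0.01,0.12,0,0,0,-0.22],[0.01,0.12,0,0,0,-0.22],[0.01,0.12,0,0,0,-0.22],[0.01,0.12,0,0,0,-0.22]]]'
python3 -m creep '[[[0,0,0,0,0,0],[0,0.01,0,0,0,0],[0,0.03,0,0,0,0],[0,0.04,0,0,0,0],[0,0.05,0,0,0,0],[0,0.05,0,0,0,0],[0,0.05,0,0,0,0],[0,0.05,0,0,0,0],[0,0.05,0,0,0,0],[0,0.05,0,0,0,0]]]' 0.45 20
python3 - <<'E'
from h import *
f,K,T=cam('wrist'); np.savez('w11.npz',f=f,K=K,T=T); g=f.astype(float).mean(2); s=bot.sense(); t=s['tool_pos'];print(t)
from scipy.spatial.transform import Rotation as R
M=R.from_euler('xyz',s['ee_rot'],degrees=True).as_matrix()
q=t+M@np.array([4.,0,0]); q[2]=15
us=[(proj(K,T,q+M@np.array([0,y,0]))) for y in range(-75,45)]
v=[int(g[int(b),int(a)]) for a,b in us]; print(v)
E
python3 holes.py | tail -1
```

```text
t: 32.25
tool_pos: [631.4, 70.9, 12.9]
ee_rot: [180.0, -0.0, 101.9]
wrist_force: [0.3, -2.4, -0.3]
grip_width: 15.8
grasp_force: 28.0
t: 33.5
tool_pos: [637.3, 72.1, 12.8]
ee_rot: [180.0, 0.0, 101.9]
wrist_force: [-0.3, 0.3, -0.3]
grip_width: 42.4
grasp_force: 0.0
[637.28582048  72.07912274  12.84841764]
[57, 57, 57, 57, 57, 58, 57, 59, 56, 55, 56, 57, 58, 58, 58, 59, 56, 57, 57, 55, 60, 56, 59, 59, 57, 57, 57, 54, 55, 58, 56, 55, 57, 55, 55, 59, 56, 57, 63, 113, 115, 114, 115, 114, 114, 114, 115, 117, 114, 113, 110, 36, 36, 32, 32, 50, 120, 119, 122, 121, 99, 56, 61, 117, 122, 119, 120, 121, 121, 120, 121, 125, 117, 120, 123, 125, 125, 118, 104, 96, 57, 57, 55, 58, 57, 58, 54, 57, 59, 59, 59, 57, 56, 57, 56, 35, 34, 36, 35, 85, 115, 115, 114, 116, 114, 112, 112, 116, 115, 114, 116, 111, 55, 59, 57, 58, 58, 57, 55, 56]
now br ctr [580.3 305.4] head 88.2 87.4 87.1 88.3 stop 87.0 [[616.5, 351.7], [626.1, 282.5], [541.7, 355.6]]
```

Both fingers are clear, so I'll lift off.

```bash
python3 -m creep '[[[0,-0.02,0,0,0,0],[0,-0.02,-0.05,0,0,0],[0,-0.02,-0.15,0,0,0],[0,-0.02,-0.3,0,0,0],[0,-0.02,-0.5,0,0,0],[0,-0.02,-0.7,0,0,0],[0,-0.02,-0.85,0,0,0],[0,-0.02,-0.95,0,0,0],[0,-0.02,-1,0,0,0],[0,-0.02,-1,0,0,0]]]'
python3 - <<'E'
from h import *
f,K,T=cam('wrist'); g=f.astype(float).mean(2); s=bot.sense(); t=s['tool_pos'];print(t,s['wrist_force'])
for y in (110,75):
  for z in(17,):
    print(y,[ (x,int(g[int(b),int(a)])) for x in range(545,650,3) for a,b in [proj(K,T,(x,y,z))] if 0<=a<512 and 0<=b<384])
E
python3 holes.py | tail -1
```

```text
t: 34.85
tool_pos: [634.9, 71.6, 132.8]
ee_rot: [-180.0, -0.0, 101.9]
wrist_force: [-0.4, -0.7, 0.7]
grip_width: 42.7
grasp_force: 0.0
[634.56316061  71.62275465 132.21088056] [-0.10292372 -0.39238922 -0.68741175]
110 [(545, 76), (548, 77), (551, 156), (554, 162), (557, 159), (560, 164), (563, 167), (566, 164), (569, 75), (572, 75), (575, 76), (578, 76), (581, 74), (584, 77), (587, 74), (590, 75), (593, 70), (596, 74), (599, 72), (602, 75), (605, 162), (608, 225), (611, 226), (614, 247), (617, 247), (620, 132), (623, 134), (626, 137), (629, 138), (632, 138), (635, 136), (638, 138), (641, 136), (644, 139), (647, 139)]
75 [(545, 71), (548, 76), (551, 77), (554, 105), (557, 106), (560, 75), (563, 75), (566, 75), (569, 76), (572, 76), (575, 77), (578, 77), (581, 78), (584, 77), (587, 75), (590, 75), (593, 74), (596, 75), (599, 77), (602, 76), (605, 75), (608, 76), (611, 75), (614, 74), (617, 158), (620, 163), (623, 78), (626, 159), (629, 161), (632, 160), (635, 158), (638, 162), (641, 97), (644, 79), (647, 135)]
now br ctr [580.3 305.5] head 88.2 87.6 87.0 88.3 stop 87.0 [[616.5, 351.7], [626.1, 282.5], [541.7, 355.6]]
```

Handles measure about 67 mm across (open) and the bracket has not moved from its seated position.

```bash
python3 -c "
from workcell import bot
print(bot.sign_off())"
```

```text
the job is handed in; nothing more can be done
None
```

I handed the job in at about 35 s: the pliers locked on the web, the bracket slid square into the corner, and the lever sprang the pliers open. They now lie open beside the bracket, though the hand-in returned no verdict and step 2's 3 mm fit was judged only from pictures and push forces.

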